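Find the concealed catch of the stock box and push its cover open

TASK

The grey metal-stock box is closed by a concealed catch: one of the five identical flush plates in the flat strip along its near side is a button, the other four are solid. Feel along the strip with the fingertips for the plate that gives and press it right in, so that the cover springs ajar; then push the cover fully open, away from the strip, with the fingertips against its near edge. Grasp nothing, and leave the jar, the pliers and the steel casting ring where they are.

Things in the scene. Friction and masses are not known exactly. Their poses are not given: they have to be found in the camera images.
- stock_box: Grey metal box fixed to the bench. Origin on the bench surface; its x points away from the robot, the way the cover opens, y left, z up. Footprint x -85 to +105 mm, y -125 to +125 mm. The near part, x -85 to 0, is a flat panel with its top at z = 60 mm; in it lies a row of five identical flush bare steel plates along y (see panel_mid). The far part is under the cover.
- catch (a joint): Travel of the catch plate in m: 0 flush, 0.007 fully pressed straight down. Sprung: it starts to give at about 2 N, takes about 5 N to press fully, and rises again when let go. The cover is let go at about 4 to 5 mm of travel. This value does not tell where the plate is.
- panel_mid (a point): Centre of the row of plates, level with their tops, 60 mm above the bench. The plates, 56 mm (box x) by 44.5 mm (box y) and 1.5 mm apart, are centred 0, 46 and 92 mm to either side of this point along the box's y. One, a different one each time and not to be told by sight, is the catch; the other four are rigid.
- cover_edge (a point): Middle of the cover's near edge, half-way up it (68 mm above the bench); moves with the cover. The cover is a grey plate 100 mm (box x) by 242 mm (box y), 14 mm thick, its top 75 mm above the bench, so its near edge is a 15 mm high step above the panel, straight across the box at box x = 0 when shut.
- cover (a joint): Opening of the cover in m along the box's x: 0 shut and locked (cannot be pushed open before the catch is pressed), about 0.019 once sprung ajar, 0.07 fully open at its stop, where it overhangs the far side of the box. It slides with about 2 N of friction and stays where it is left.
- flux_jar_mid (a point): Bystander: small white jar with a black cap, 44 mm across, 54 mm high, standing in front of the box (towards the robot); the point is on its axis, half-way up.
- flat_pliers_mid (a point): Bystander: flat-nose pliers with red handles, 151 mm long, 43 mm wide, 11 mm high, lying to the right of the box; the point is at its centre.
- casting_flask_2_mid (a point): Bystander: grey steel casting ring, a tube 48 mm across, 51 mm high, standing to the left of the box; the point is on its axis, half-way up.

How it is judged:
On the way:
1. the concealed catch plate is pressed in (value of joint catch above 0.004 m), for 0.05 s.
At the end, for the whole second after the job is handed in: The cover stands fully open (at least 60 of its 70 mm) and at rest, the catch plate has risen flush again (within 2 mm), and jar, pliers and casting ring are within 20 mm of where they stood (value of joint cover above 0.06 m and velocity of joint cover below 0.01 m/s and value of joint catch below 0.002 m and distance of each of flux_jar_mid, flat_pliers_mid, casting_flask_2_mid from where it was at the start of the episode below 0.02 m); the robot touches nothing.
It fails at once if the jar has been lifted or pushed away (distance of flux_jar_mid from where it was at the start of the episode above 0.03 m or height (world z) of flux_jar_mid above 0.042 m).
It fails at once if the pair of pliers has been lifted or pushed away (distance of flat_pliers_mid from where it was at the start of the episode above 0.03 m or height (world z) of flat_pliers_mid above 0.025 m).
It fails at once if the casting ring has been lifted or pushed away (distance of casting_flask_2_mid from where it was at the start of the episode above 0.03 m or height (world z) of casting_flask_2_mid above 0.04 m).
It also fails if it takes over 45 s, if anything falls off the work surface, if the arm or the gripper's body presses on something with over 40 N, if the wrist force passes 120 N, or if a joint passes its speed limit or range.

ROBOT

A 6-joint arm with a two-finger parallel gripper is mounted at the origin on a cart in front of the work surface, level with it; the furniture and walls round the work are solid. World frame = base frame: x ahead of the robot, y to its left, z up, the work surface at z = 0. Lengths are in m, angles in rad, forces in N, time in s.
With the tool pointing down it reaches from about 0.375 to 0.9 m from the base axis. Payload 3.1 kg.
Tool frame: the origin (TCP) lies at the very end of the fingers, on their centre line; the grasp point (between the pads) lies 19 mm behind it (bot.tcp_to_grasp is the distance from the TCP to the grasp point, in m); x points along the fingers, y is the direction in which the jaws open and shut, and the axes are right-handed (so a half turn about x gives the same grasp; the last joint's range is limited). The gripper opens to 87 mm and grips with 3 to 60 N. Pads are 19 mm wide; open, the fingers measure 117 mm over their backs; the gripper's body (75 mm by 190 mm) begins 51 mm behind the grasp point.
Start: joints at [1.044, 0.527, 1.433, -0, 1.181, -0.178], TCP at [0.213, 0.588, 0.223] pointing down, gripper open.
Joint ranges: [-3.08, 3.08], [-0.75, 2.2], [0.22, 2.44], [-1.43, 4.57], [0, 2.65], [-2.85, 2.85]. Speed limits (rad/s): [2.79, 2.79, 3.14, 3.14, 3.14, 3.14].

INTERFACE

Orientations are given as a unit quaternion [x, y, z, w].
In Python, from cell import sensors, cams, job, spotter, bot gives the robot as it stands. The module is installed in compiled form; this text tells all that it offers.
- The arm moves only by the tool jog_arm, never from a script. Its argument "plan" is a list of rows, each a list of 3 entries, a list of its own where there are three numbers: the shift along the tool's x, y, z in units of 50 mm (1.0 is 50 mm), then the turn about the tool's x in units of 5 degrees (1.0 is 5 degrees), then the opening, from -1 (shut) to 1 (fully open). In form: [[[tx, ty, tz], twist, hand], ...]. A call has exactly 10 rows; each row shifts and turns the commanded pose from where the row before left it, along the tool's axes as they then stand; what a row does not reach is not made up. A row lasts 1/10 s, in which the tool goes at most 50 mm and 8.59 degrees, less where a joint would pass 70% of its speed; a pose out of reach is approached as far as the arm can. A call is refused whole if a number of a shift passes 1 or a number of a turn 1, either way. A call with a gripper value outside its range is refused whole. The fingers move at their own pace and stop on an object; "squeeze" is the grip in N (left out, the last holds). Time passes only in rows, so rows that do not move let the fingers close, or fill a call up. It gives the time, the measured TCP pose, the force and the opening at its end, in the units of the state.
- sensors.read_state(): the state, without advancing time (a new reading comes with each control period).
- cams.read_camera(name): name is "side" or "top"; returns the picture (420x560x3 uint8, red, green, blue); there is no depth.
- cams.camera_model(name): a dict with "fx", "fy", "cx", "cy" (pixels), "k1" (the pictures are not rectified: a ray, as slopes to the right and down, at radius r is drawn at 1 + k1 r^2 times it, then the intrinsics apply), "R" (3x3) and "t" (3): a world point X has camera coordinates R X + t. Camera axes: x right, y down, z forward; pixel columns grow to the right and rows downward; lengths in m; the calibration is good to about 2 mm. A picture is of the moment at which its call begins. camera_model takes no time and is no camera call.
- job.close_job(): hands the job in, once; it reports no verdict.
Trained networks look in the newest picture that a camera, given by its name, has taken for a name from the list of things; names that differ only in an ending like _2 or _b are one class to them, and where a whole thing is asked for, a point or a joint stands for the part that bears it (a point fixed in the world has none). Each returns a list of dicts, best first, with "confidence" (0 to 1); they miss things now and then, are a little off and sometimes report something else, mostly with a low value. They report only what shows in the picture. A call takes as long as a camera call.
- spotter.cut_out(camera, label): "pixels" (420x560 bool, what is visible of it) and "extent" ([left, top, right, bottom] in pixels, round what is visible of it).
The state is a dict: "clock": time; "joint_pos": joint angles; "qvel": joint speeds; "effort": joint torques, N m; "tool_pos": TCP position; "ee_rot": TCP orientation; "wrist_force": force on the tool from outside, world axes, zero at the start; "ft_torque": the same for the moment, N m; "opening": finger opening in m.
Only numpy, scipy, OpenCV 4.12 (cv2) and the standard library are available. Lean on these libraries where they do the work, as an engineer would, in place of code of your own. Each camera call takes 0.05 s, during which the arm holds its last target.

## Working session

There is one attempt and no reset: what is moved stays moved. The work goes in short steps, Python scripts to look and compute and a tool call to move; the robot and the scene stay as the last step left them, time stands still between calls to the robot, and variables do not carry over. Pictures are saved under pics/ and viewed, and the job is handed in when it is done.

Besides the shell and the picture viewer there is one more tool, called after "Emit:" as name(argument=value, ...) on one line, values as JSON. jog_arm: Moves the arm, as the interface text tells. Its arguments: {"type":"object","properties":{"plan":{"type":"array","items":{"type":"array"}},"squeeze":{"type":"number"}},"required":["plan"]}

```bash
mkdir -p pics
python3 - <<'E'
from cell import sensors, cams, job, spotter, bot
import cv2, numpy as np
for n in ("side","top"):
    im=cams.read_camera(n); cv2.imwrite(f"pics/{n}0.png",im[:,:,::-1])
    m=cams.camera_model(n); print(n,{k:np.round(v,4).tolist() for k,v in m.items()})
s=sensors.read_state(); print({k:np.round(v,4).tolist() for k,v in s.items()})
E
```

```text
side {'fx': 383.8579, 'fy': 383.8579, 'cx': 278.0623, 'cy': 210.0954, 'k1': -0.0671, 'R': [[-0.9901, -0.1404, -0.0039], [-0.0621, 0.4625, -0.8845], [0.126, -0.8754, -0.4666]], 't': [0.4673, 0.2317, 0.559]}
top {'fx': 468.576, 'fy': 468.576, 'cx': 286.6523, 'cy': 206.4824, 'k1': -0.0349, 'R': [[-0.0141, -0.9999, -0.0094], [-0.9834, 0.0156, -0.1807], [0.1808, 0.0067, -0.9835]], 't': [-0.2792, 0.5157, 0.9463]}
{'clock': 0.1, 'joint_pos': [1.0445, 0.5284, 1.4338, -0.0, 1.1814, -0.1785], 'qvel': [0.0006, -0.0029, -0.0023, -0.0024, -0.0002, 0.0007], 'effort': [-0.0003, -44.0984, -17.715, 0.0635, 0.0534, -0.0], 'tool_pos': [0.2127, 0.587, 0.2217], 'ee_rot': [0.1217, 0.6967, -0.123, 0.6962], 'wrist_force': [0.4358, 0.2416, 0.0998], 'ft_torque': [0.0192, -0.002, 0.0152], 'opening': 0.0868}
```

View pics/side0.png

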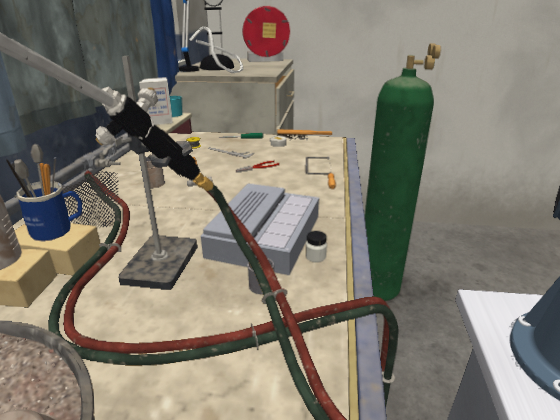

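View pics/top0.png

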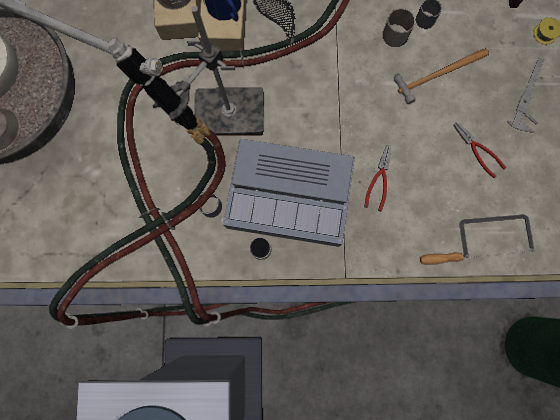

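The top view shows the box centred near (290,190), with its strip of plates near row 213. The jar is at (260,248), the ring at (211,206) and the pliers at (378,180). A torch and stand are up-left of the box. Next I'll zoom in.

Run:
```python
import cv2
im=cv2.imread("pics/top0.png")[125:275,185:385]
cv2.imwrite("pics/crop0.png",cv2.resize(im,None,fx=4,fy=4,interpolation=cv2.INTER_CUBIC))
im=cv2.imread("pics/side0.png")[170:300,190:340]
cv2.imwrite("pics/crop1.png",cv2.resize(im,None,fx=4.5,fy=4.5,interpolation=cv2.INTER_CUBIC))
```

```text
(no output)
```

View pics/crop0.png

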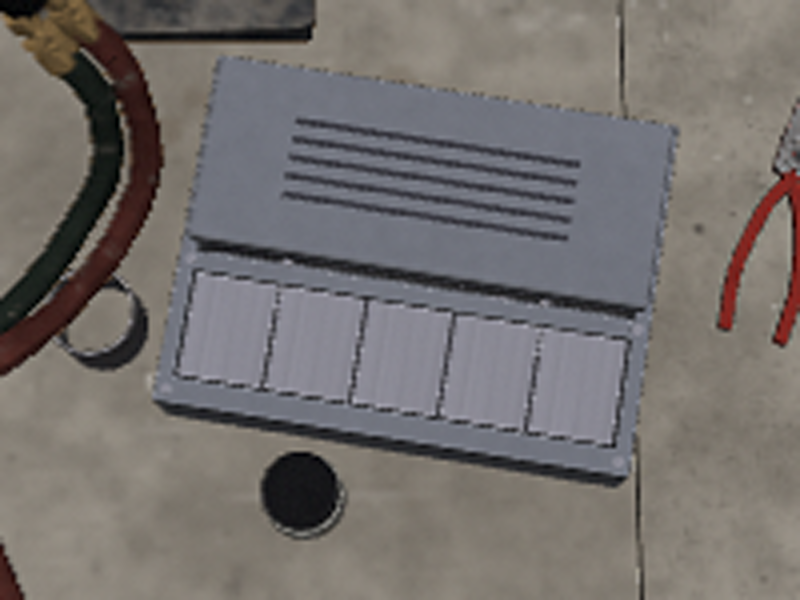

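View pics/crop1.png

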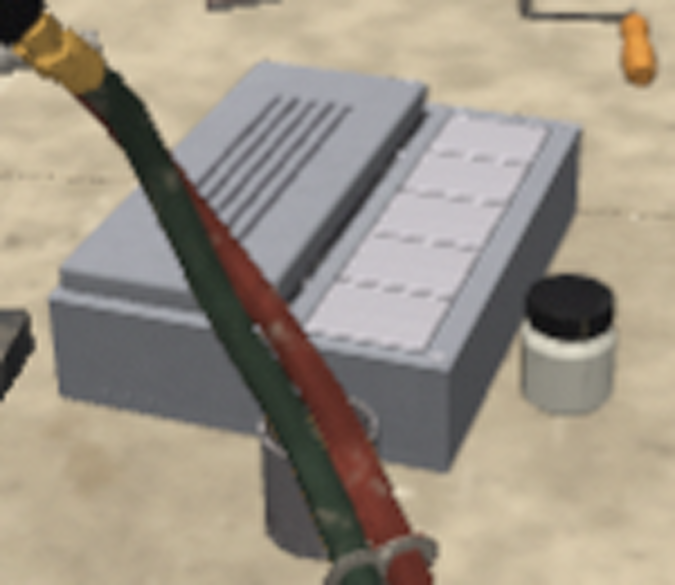

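```bash
cat > h.py <<'E'
import numpy as np
from cell import cams
def proj(cam,X):
    m=cams.camera_model(cam); X=np.atleast_2d(X)
    c=X@np.array(m["R"]).T+np.array(m["t"]); s=c[:,:2]/c[:,2:]; r2=(s**2).sum(1,keepdims=True)
    s=s*(1+m["k1"]*r2); return s*[m["fx"],m["fy"]]+[m["cx"],m["cy"]]
def ray(cam,uv,z):
    m=cams.camera_model(cam); d=(np.array(uv)-[m["cx"],m["cy"]])/[m["fx"],m["fy"]]
    s=d.copy()
    for _ in range(10): s=d/(1+m["k1"]*(s@s))
    R=np.array(m["R"]);t=np.array(m["t"]); C=-R.T@t; v=R.T@np.array([*s,1]); return C+v*(z-C[2])/v[2]
E
python3 - <<'E'
from h import *
from scipy.optimize import least_squares
t4=lambda a:np.array(a)/4+[185,125]
P=t4([[193,268],[630,337],[614,445],[177,377],[155,402],[627,473],[220,58],[678,128],[645,309],[190,237]])
s5=lambda a:np.array(a)/4.5+[190,170]
S=s5([[449,113],[549,127],[429,352],[581,128],[445,367],[427,85]])
def box(xc): 
    a,b=xc+.028,xc-.028
    T=[[a,.11425,.06],[a,-.11425,.06],[b,-.11425,.06],[b,.11425,.06],[-.085,.125,.06],[-.085,-.125,.06],[.1,.121,.075],[.1,-.121,.075],[0,-.121,.075],[0,.121,.075]]
    return np.array(T),np.array([T[1],T[2],T[3],T[5],T[4],T[8]])
def W(B,p):
    c,s=np.cos(p[2]),np.sin(p[2]); return np.c_[p[0]+c*B[:,0]-s*B[:,1],p[1]+s*B[:,0]+c*B[:,1],B[:,2]]
def f(p,w=1):
    T,Q=box(p[3]); return np.r_[(proj("top",W(T,p))-P).ravel(),w*(proj("side",W(Q,p))-S).ravel()]
for w in (0,1):
    r=least_squares(lambda p:f(p,w),[.6,0,0,-.04],loss="soft_l1"); p=r.x
    print(w,p.round(4),np.degrees(p[2]).round(2)); print(f(p).reshape(-1,2).round(1).tolist())
B=np.array([[p[3],y,.06] for y in (.092,.046,0,-.046,-.092)]); print(W(B,p).round(4)); print(W(np.array([[0,0,.06],[.07,0,.06]]),p).round(4))
print("jar",ray("top",t4([300,490]),.054),"ring",ray("top",t4([100,320]),.051))
for z in (0,.1,.2): print("hose",z,ray("top",t4([150,150]),z).round(3),ray("top",t4([100,290]),z).round(3))
E
```

```text
0 [ 0.5334 -0.2923 -0.1744 -0.0413] -9.99
[[1.1, 0.7], [-0.3, 0.3], [-0.1, -0.2], [0.3, -0.6], [-0.7, -0.3], [0.8, 1.1], [-0.0, -0.6], [-0.9, -0.8], [0.9, 0.3], [-1.1, 0.2], [-0.3, -0.7], [-0.4, -0.8], [-1.8, -1.3], [-0.2, -2.0], [0.8, -0.3], [0.2, -1.8]]
1 [ 0.5336 -0.2919 -0.175  -0.0423] -10.03
[[0.8, 1.0], [-0.6, 0.7], [-0.3, 0.2], [-0.0, -0.2], [-0.9, -0.4], [0.6, 1.0], [-0.2, -0.7], [-1.0, -0.8], [0.7, 0.2], [-1.3, 0.1], [-0.0, -0.5], [-0.1, -0.6], [-1.5, -1.1], [-0.3, -1.9], [0.7, -0.2], [0.2, -1.7]]
[[ 0.5079 -0.194   0.06  ]
 [ 0.4999 -0.2393  0.06  ]
 [ 0.4919 -0.2846  0.06  ]
 [ 0.4839 -0.3299  0.06  ]
 [ 0.4759 -0.3752  0.06  ]]
[[ 0.5336 -0.2919  0.06  ]
 [ 0.6025 -0.3041  0.06  ]]
jar [ 0.42459036 -0.23061676  0.054     ] ring [ 0.51622576 -0.12509294  0.051     ]
hose 0 [ 0.623 -0.143  0.   ] [ 0.543 -0.116  0.   ]
hose 0.1 [ 0.595 -0.158  0.1  ] [ 0.522 -0.133  0.1  ]
hose 0.2 [ 0.566 -0.172  0.2  ] [ 0.502 -0.151  0.2  ]
```

Run:
```python
from h import *
from cell import sensors
from scipy.spatial.transform import Rotation as R
s=sensors.read_state(); M=R.from_quat(s["ee_rot"]).as_matrix(); print(M.round(3))
print("jaw yaw",np.degrees(np.arctan2(M[1,1],M[0,1])))
t4=lambda a:np.array(a)/4+[185,125]
for c in ([145,110],[150,170],[120,230],[60,310]):
  print([(z,ray("top",t4(c),z).round(3)[:2].tolist(),proj("side",ray("top",t4(c),z)).round()[0].tolist()) for z in (.0,.05,.1,.15,.2,.25)])
```

```text
[[-0.001  0.341  0.94 ]
 [-0.002  0.94  -0.341]
 [-1.    -0.002 -0.   ]]
jaw yaw 70.06935214046428
[(0.0, [0.647, -0.14], [201.0, 274.0]), (0.05, [0.631, -0.147], [207.0, 251.0]), (0.1, [0.616, -0.155], [214.0, 228.0]), (0.15, [0.601, -0.162], [221.0, 203.0]), (0.2, [0.585, -0.17], [228.0, 177.0]), (0.25, [0.57, -0.177], [236.0, 149.0])]
[(0.0, [0.612, -0.143], [219.0, 274.0]), (0.05, [0.598, -0.151], [225.0, 252.0]), (0.1, [0.584, -0.158], [231.0, 228.0]), (0.15, [0.57, -0.165], [237.0, 203.0]), (0.2, [0.557, -0.173], [244.0, 177.0]), (0.25, [0.543, -0.18], [252.0, 149.0])]
[(0.0, [0.577, -0.127], [234.0, 281.0]), (0.05, [0.565, -0.135], [239.0, 258.0]), (0.1, [0.553, -0.143], [245.0, 233.0]), (0.15, [0.541, -0.151], [251.0, 208.0]), (0.2, [0.529, -0.159], [258.0, 181.0]), (0.25, [0.517, -0.168], [265.0, 152.0])]
[(0.0, [0.532, -0.094], [253.0, 294.0]), (0.05, [0.522, -0.104], [258.0, 269.0]), (0.1, [0.512, -0.113], [264.0, 244.0]), (0.15, [0.503, -0.123], [270.0, 216.0]), (0.2, [0.493, -0.133], [276.0, 188.0]), (0.25, [0.483, -0.143], [283.0, 158.0])]
```

Emit:
jog_arm(plan=[[[0,-0.69,0.65],0,-1],[[0,-0.69,0.65],0,-1],[[0,-0.69,0.65],0,-1],[[0,-0.69,0.65],0,-1],[[0,-0.69,0.65],0,-1],[[0,-0.69,0.65],0,-1],[[0,-0.69,0.65],0,-1],[[0,-0.69,0.65],0,-1],[[0,-0.69,0.65],0,-1],[[0,-0.69,0.65],0,-1]], squeeze=10)

```text
clock: 1.1
tool_pos: [0.4012, 0.1507, 0.2225]
ee_rot: [0.122, 0.696, -0.122, 0.696]
wrist_force: [1.0, 0.1, 1.1]
opening: 0.0151
```

Emit:
jog_arm(plan=[[[0,0,0],1,-1],[[0,0,0],1,-1],[[0,0,0],1,-1],[[0,0,0],1,-1],[[0,0,0],1,-1],[[0,0,0],1,-1],[[0,0,0],1,-1],[[0,0,0],1,-1],[[0,0,0],1,-1],[[0,0,0],1,-1]])

```text
clock: 2.1
tool_pos: [0.4006, 0.1524, 0.2223]
ee_rot: [0.406, 0.579, -0.406, 0.579]
wrist_force: [-0.6, 1.0, 0.1]
opening: 0.0002
```

Emit:
jog_arm(plan=[[[0,0,0],1,-1],[[0,0,0],1,-1],[[0,0,0],1,-1],[[0,0,0],1,-1],[[0,0,0],1,-1],[[0,0,0],1,-1],[[0,0,0],1,-1],[[0,0,0],1,-1],[[0,0,0],0,-1],[[0,0,0],0,-1]])

```text
clock: 3.1
tool_pos: [0.4007, 0.1524, 0.2224]
ee_rot: [-0.578, -0.407, 0.579, -0.406]
wrist_force: [-0.1, -0.1, 0.3]
opening: 0.0004
```

Emit:
jog_arm(plan=[[[0,0.455,0.67],0,-1],[[0,0.455,0.67],0,-1],[[0,0.455,0.67],0,-1],[[0,0.455,0.67],0,-1],[[0,0.455,0.67],0,-1],[[0,0.455,0.67],0,-1],[[0,0.455,0.67],0,-1],[[0,0.455,0.67],0,-1],[[0,0.455,0.67],0,-1],[[0,0.455,0.67],0,-1]])

```text
clock: 4.1
tool_pos: [0.5007, -0.2417, 0.2224]
ee_rot: [0.579, 0.406, -0.579, 0.406]
wrist_force: [0.1, 0.4, 0.8]
opening: 0.0005
```

Emit:
jog_arm(plan=[[[0.375,0,0],0,-1],[[0.375,0,0],0,-1],[[0.375,0,0],0,-1],[[0.375,0,0],0,-1],[[0.375,0,0],0,-1],[[0.375,0,0],0,-1],[[0.375,0,0],0,-1],[[0.375,0,0],0,-1],[[0,0,0],0,-1],[[0,0,0],0,-1]])

```text
clock: 5.1
tool_pos: [0.5006, -0.24, 0.0724]
ee_rot: [-0.579, -0.406, 0.579, -0.406]
wrist_force: [0.6, -0.2, -0.1]
opening: 0.0005
```

Run:
```python
from cell import sensors, cams
import cv2, numpy as np
a=cams.read_camera("top")[90:290,150:400,::-1]; b=cams.read_camera("side")[100:300,150:400,::-1]
cv2.imwrite("pics/m1.png",np.vstack([cv2.resize(x,(700,560))[:,:] for x in (a,b)])[:, :][::1] if 0 else cv2.resize(np.hstack([a,b]),None,fx=1.6,fy=1.6,interpolation=2))
print(sensors.read_state())
```

```text
{'clock': 5.2, 'joint_pos': array([-6.48306352e-01,  6.52577673e-01,  1.72894967e+00, -1.27843794e-05,
        7.58385166e-01, -3.01013497e-01]), 'qvel': array([ 1.66183715e-03, -1.02741986e-02, -1.66700070e-03,  3.34013695e-05,
       -2.53457871e-03,  3.63253003e-03]), 'effort': array([-1.27427821e-02, -4.15247512e+01, -1.01507172e+01,  4.15544549e-02,
        7.44220102e-02, -3.68468725e-03]), 'tool_pos': array([ 0.50123966, -0.24045669,  0.07340491]), 'ee_rot': array([ 0.57904477,  0.40552913, -0.57868744,  0.40666218]), 'wrist_force': array([-0.09035453, -0.1235485 ,  0.63347974]), 'ft_torque': array([-0.14669863,  0.05875046, -0.02264853]), 'opening': 0.0005417245568107587}
```

View pics/m1.png

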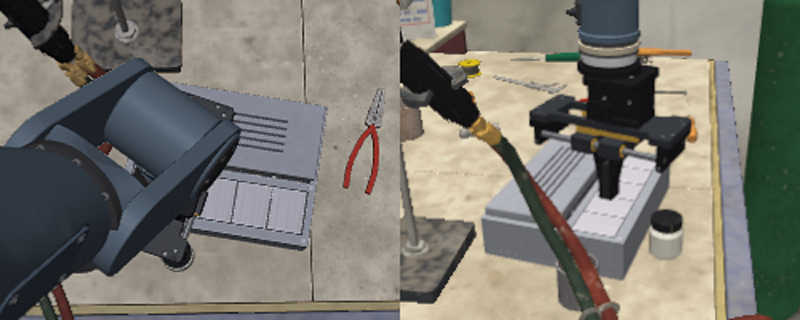

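The closed fingertips hang over the second plate from the left, and the gripper body is clear of the hoses and the jar. Next is the probe.

Emit:
jog_arm(plan=[[[0.08,0,0],0,-1],[[0.08,0,0],0,-1],[[0.05,0,0],0,-1],[[0.02,0,0],0,-1],[[0.02,0,0],0,-1],[[0.02,0,0],0,-1],[[0.02,0,0],0,-1],[[0.02,0,0],0,-1],[[0,0,0],0,-1],[[0,0,0],0,-1]])

```text
clock: 6.2
tool_pos: [0.5006, -0.24, 0.0603]
ee_rot: [0.579, 0.406, -0.579, 0.406]
wrist_force: [-4.4, 3.0, 22.2]
opening: 0.0005
```

Emit:
jog_arm(plan=[[[-0.15,0,0],0,-1],[[-0.05,0,0],0,-1],[[0,0.05,0.3],0,-1],[[0,0.05,0.3],0,-1],[[0,0.06,0.306],0,-1],[[0,0,0],0,-1],[[0.14,0,0],0,-1],[[0.03,0,0],0,-1],[[0.02,0,0],0,-1],[[0,0,0],0,-1]])

```text
clock: 7.2
tool_pos: [0.4929, -0.2867, 0.0603]
ee_rot: [-0.578, -0.405, 0.579, -0.408]
wrist_force: [-5.6, -1.8, 20.4]
opening: 0.0006
```

Emit:
jog_arm(plan=[[[-0.15,0,0],0,-1],[[-0.05,0,0],0,-1],[[0,0.05,0.3],0,-1],[[0,0.05,0.3],0,-1],[[0,0.06,0.306],0,-1],[[0,0,0],0,-1],[[0.14,0,0],0,-1],[[0.03,0,0],0,-1],[[0.03,0,0],0,-1],[[0,0,0],0,-1]])

```text
clock: 8.2
tool_pos: [0.485, -0.3307, 0.0576]
ee_rot: [-0.579, -0.406, 0.579, -0.406]
wrist_force: [0.3, -1.6, 2.2]
opening: 0.0003
```

This plate gives (z 0.0576 at about 2 N), so it's the fourth from the left. Now I'll press it right in.

Emit:
jog_arm(plan=[[[0.03,0,0],0,-1],[[0.03,0,0],0,-1],[[0.03,0,0],0,-1],[[0.02,0,0],0,-1],[[0,0,0],0,-1],[[0,0,0],0,-1],[[0,0,0],0,-1],[[0,0,0],0,-1],[[0,0,0],0,-1],[[0,0,0],0,-1]])

```text
clock: 9.2
tool_pos: [0.485, -0.3307, 0.0533]
ee_rot: [0.579, 0.406, -0.579, 0.406]
wrist_force: [-0.8, -0.2, 12.7]
opening: 0.0006
```

Emit:
jog_arm(plan=[[[-0.1,0,0],0,-1],[[-0.1,0,0],0,-1],[[-0.1,0,0],0,-1],[[0,0,0],0,-1],[[0,0,0],0,-1],[[0,0,0],0,-1],[[0,0,0],0,-1],[[0,0,0],0,-1],[[0,0,0],0,-1],[[0,0,0],0,-1]])

```text
clock: 10.2
tool_pos: [0.4848, -0.3306, 0.067]
ee_rot: [0.579, 0.406, -0.579, 0.406]
wrist_force: [-0.1, -0.3, 0.5]
opening: 0.0004
```

Run:
```python
from cell import sensors, cams
import cv2, numpy as np
a=cams.read_camera("top")[90:290,150:400,::-1]; b=cams.read_camera("side")[100:300,150:400,::-1]
cv2.imwrite("pics/m2.png",cv2.resize(np.hstack([a,b]),None,fx=1.6,fy=1.6,interpolation=2))
```

```text
(no output)
```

View pics/m2.png

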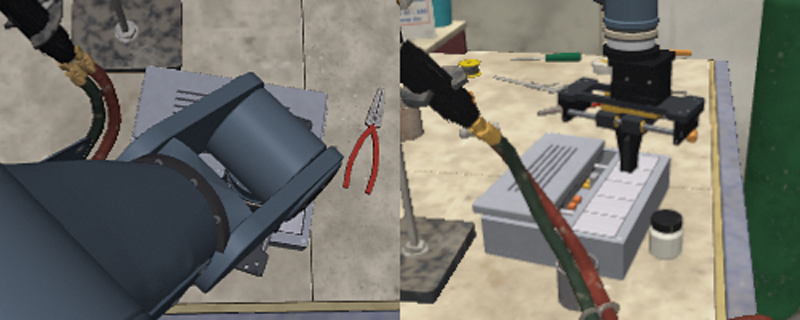

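The cover has sprung ajar: in the side view a gap shows the contents at (580,190). The tips are already level with the cover's edge, so I'll push.

Emit:
jog_arm(plan=[[[0,0.2,-0.035],0,-1],[[0,0.2,-0.035],0,-1],[[0,0.2,-0.035],0,-1],[[0,0.2,-0.035],0,-1],[[0,0.2,-0.035],0,-1],[[0,0.2,-0.035],0,-1],[[0,0.2,-0.035],0,-1],[[0,0.2,-0.035],0,-1],[[0,0.15,-0.027],0,-1],[[0,0,0],0,-1]])

```text
clock: 11.3
tool_pos: [0.5739, -0.3463, 0.067]
ee_rot: [0.579, 0.405, -0.578, 0.407]
wrist_force: [1.1, -0.2, -0.1]
opening: 0.0008
```

Emit:
jog_arm(plan=[[[0,0.04,-0.007],0,-1],[[0,0.04,-0.007],0,-1],[[0,0.04,-0.007],0,-1],[[0,0.04,-0.007],0,-1],[[0,0.04,-0.007],0,-1],[[0,0,0],0,-1],[[0,0,0],0,-1],[[0,0,0],0,-1],[[0,0,0],0,-1],[[0,0,0],0,-1]])

```text
clock: 12.3
tool_pos: [0.5824, -0.3478, 0.0671]
ee_rot: [0.579, 0.406, -0.579, 0.406]
wrist_force: [-1.2, 0.5, -0.8]
opening: 0.0003
```

Run:
```python
from cell import sensors, cams
import cv2, numpy as np
a=cams.read_camera("top")[90:290,150:400,::-1]; b=cams.read_camera("side")[100:300,150:400,::-1]
cv2.imwrite("pics/m3.png",cv2.resize(np.hstack([a,b]),None,fx=1.6,fy=1.6,interpolation=2))
```

```text
(no output)
```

View pics/m3.png

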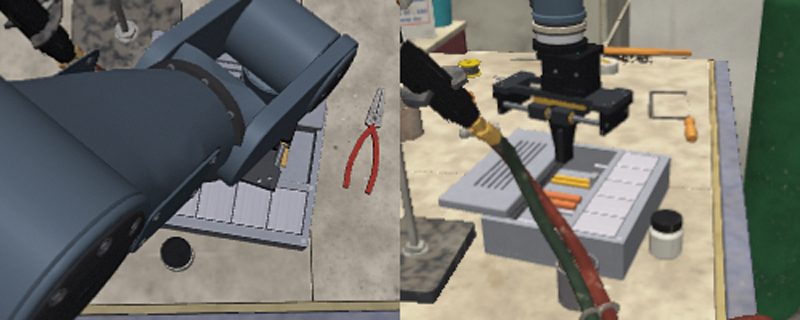

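The cover is well open, but there's no end-stop force yet. I'll push on gently.

Emit:
jog_arm(plan=[[[0,0.03,-0.005],0,-1],[[0,0.03,-0.005],0,-1],[[0,0.03,-0.005],0,-1],[[0,0.03,-0.005],0,-1],[[0,0,0],0,-1],[[0,0,0],0,-1],[[0,0,0],0,-1],[[0,0,0],0,-1],[[0,0,0],0,-1],[[0,0,0],0,-1]])

```text
clock: 13.4
tool_pos: [0.5841, -0.348, 0.0669]
ee_rot: [-0.577, -0.409, 0.581, -0.403]
wrist_force: [-10.9, 0.2, 4.7]
opening: 0.0007
```

That's the end stop (about 11 N). I'll back off, lift and check.

Emit:
jog_arm(plan=[[[0,-0.2,0.035],0,-1],[[0,-0.2,0.035],0,-1],[[0,-0.2,0.035],0,-1],[[-0.4,0,0],0,-1],[[-0.5,0,0],0,-1],[[-0.6,0,0],0,-1],[[-0.6,0,0],0,-1],[[-0.6,0,0],0,-1],[[-0.4,0,0],0,-1],[[0,0,0],0,-1]])

```text
clock: 14.4
tool_pos: [0.56, -0.3452, 0.226]
ee_rot: [0.58, 0.403, -0.578, 0.409]
wrist_force: [0.2, -0.8, 0.7]
opening: 0.0004
```

Emit:
jog_arm(plan=[[[0,-0.4,-0.5],0,-1],[[0,-0.4,-0.7],0,-1],[[0,-0.4,-0.7],0,-1],[[0,-0.4,-0.7],0,-1],[[0,-0.4,-0.7],0,-1],[[0,-0.4,-0.7],0,-1],[[0,-0.4,-0.7],0,-1],[[0,-0.4,-0.7],0,-1],[[0,0,0],0,-1],[[0,0,0],0,-1]])

```text
clock: 15.4
tool_pos: [0.4992, -0.0345, 0.2212]
ee_rot: [-0.578, -0.407, 0.579, -0.406]
wrist_force: [-0.0, -0.5, 0.3]
opening: 0.0006
```

Run:
```python
from cell import sensors, cams
import cv2, numpy as np
a=cams.read_camera("top")[90:290,150:400,::-1]; b=cams.read_camera("side")[100:300,150:400,::-1]
cv2.imwrite("pics/m4.png",cv2.resize(np.hstack([a,b]),None,fx=1.6,fy=1.6,interpolation=2))
s=sensors.read_state(); print(s["clock"],s["tool_pos"],s["wrist_force"],s["qvel"])
```

```text
15.5 [ 0.50014872 -0.03609258  0.22152877] [ 1.06836984 -0.14182878  0.89708731] [-0.01830981  0.00230681 -0.0116361   0.00294431  0.0080491   0.0023321 ]
```

View pics/m4.png

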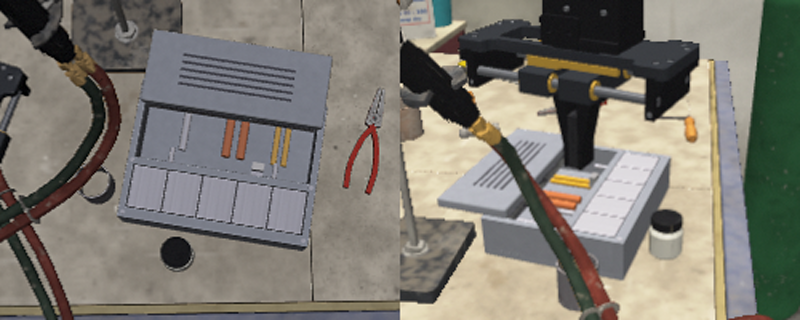

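Run:
```python
from h import *
import cv2
o=np.array([.5336,-.2919]); u=np.array([.9847,-.1741])
for p in ([142,100],[322,128]): print((ray("top",np.array(p)/1.6+[150,90],.075)[:2]-o)@u)
a=cv2.imread("pics/top0.png"); 
from cell import cams
b=cams.read_camera("top")[:,:,::-1]
for n,(x0,y0,x1,y1) in dict(jar=(240,232,280,265),ring=(204,190,226,220),pliers=(360,140,395,215)).items():
    r=cv2.matchTemplate(b[y0-6:y1+6,x0-6:x1+6].copy(),a[y0:y1,x0:x1],5); m=cv2.minMaxLoc(r); print(n,m[1],m[3][0]-6,m[3][1]-6)
```

```text
0.06994396028078226
0.06960283390347007
jar 0.9996006488800049 0 0
ring 0.9996100664138794 0 0
pliers 0.9993598461151123 0 0
```

```bash
python3 -c "
from cell import job
print(job.close_job())"
```

```text
the job is handed in; nothing more can be done
None
```

The catch was the fourth plate from the left, about 46 mm to the right of the panel centre. I pressed it right in, the cover sprang ajar, and I pushed it fully open to its stop. The job is handed in.

- **Finding the catch:** with the fingers shut I tried plates 2 and 3, which stayed rigid at about 20–22 N, then plate 4, which gave at about 2 N. I pressed it until the fingertips were at z = 0.053 m, about 7 mm down.
- **Opening the cover:** I pushed it by its near edge until the force rose to about 11 N at the stop. I then backed off and lifted the arm clear.
- **Last checks:** the top picture puts the cover's near edge at about 70 mm of opening. The jar, ring and pliers show no shift from the start (0 pixels), and the arm was clear and showed no contact force beyond sensor noise. The robot's clock read about 15.5 s of the 45 s allowed.
- **Not measured:** the catch plate being flush again. It looks flush in the pictures.

No check failed or disagreed.

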